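# Lock the mixing cup on the glaze blender and select slow speed

### The arm

A 6-joint arm with a two-finger parallel gripper is mounted at the origin on the work surface. World frame = base frame: x ahead of the robot, y to its left, z up, the work surface at z = 0. Lengths are in mm, angles in rad, forces in N, time in s.
With the tool pointing down it reaches from about 300 to 775 mm from the base axis. Payload 14.6 kg.
Tool frame: the origin (TCP) lies between the finger pads; the fingertips stand 19 mm ahead of it and the grasp point (between the pads) is the TCP; z points along the fingers, y is the line along which they close (so a half turn about z gives the same grasp; the last joint's range is limited). The gripper opens to 94 mm and grips with 3 to 60 N. Pads are 16 mm wide; open, the fingers measure 119 mm over their backs; the gripper's body (75 mm by 177 mm) begins 78 mm behind the grasp point.
Start: joints at [-1.372, 0.3, 1.521, -0, 1.321, -0.067], TCP at [144.468, -530.677, 224.446] pointing down, gripper open.
Joint ranges: [-3.03, 3.03], [-0.79, 2.21], [0.23, 2.52], [-1.04, 4.18], [0, 3.07], [-2.55, 2.55]. Speed limits (rad/s): [2.22, 2.22, 2.57, 3.14, 3.14, 3.14].

### API

Orientations are given as [roll, pitch, yaw] about the fixed x, y, z axes, in that order (R = Rz(yaw) Ry(pitch) Rx(roll)).
In Python, from cell import monitor, imaging, job, find_in, trace gives the robot as it stands. The module is installed in compiled form; this text tells all that it offers.
- The arm moves only by the tool arm_command, never from a script. Its argument "steps" is a list of rows, each a list of 5 numbers: the opening, from 0 (shut) to 1 (fully open), then the shift along the tool's x, y, z in mm, then the turn about the tool's z in degrees. In form: [[gripper, dx, dy, dz, turn], ...]. A call has 1 to 20 rows; each row is the pose to reach, as a shift and turn from the pose commanded when the call began, along the tool's axes at that moment; what a row does not reach only later rows make up. A row lasts 1/8 s, in which the tool goes at most 62.5 mm and 10.7 degrees, less where a joint would pass 70% of its speed; a pose out of reach is approached as far as the arm can. A call with a gripper value outside its range is refused whole. The fingers move at their own pace and stop on an object; "force" is the grip in N (left out, the last holds). Time passes only in rows, so rows that repeat a pose let the fingers close. It gives the time, the measured TCP pose, the force, the opening and the grip force at its end, in the units of the state.
- monitor.read_state(): the state, without advancing time (a new reading comes with each control period).
- imaging.camera(name): name is "side" or "top"; returns a dict with "img" (400x640x3 uint8, red, green, blue), "mtx" (3x3 intrinsics, pixels), "view" (4x4, takes a point from world to camera coordinates). Camera axes: x right, y down, z forward; pixel columns grow to the right and rows downward; lengths in mm; the calibration is good to about 2 mm. A picture is of the moment at which its call begins. There is no depth.
- job.sign_off(): hands the job in; it is judged then, once.
Trained networks look in a picture, given as the dict that the camera call returned (one of the last four; its "shot" number tells which), for a name from the list of things; names that differ only in an ending like _2 or _b are one class to them, and where a whole thing is asked for, a point or a joint stands for the part that bears it (a point fixed in the world has none). Each returns a list of dicts, best first, with "p" (0 to 1); they miss things now and then, are a little off and sometimes report something else, mostly with a low value. They report only what shows in the picture. A call takes as long as a camera call.
- find_in(picture, target): "rect" ([centre column, centre row, width, height] in pixels, round what is visible of it).
- trace(picture, target): "region" (400x640 bool, what is visible of it) and "rect" ([centre column, centre row, width, height] in pixels, round what is visible of it).
The state is a dict: "clock": time; "joints": joint angles; "qd": joint speeds; "effort": joint torques, N m; "eef_pos": TCP position; "eef_rot": TCP orientation; "wrist_force": force on the tool from outside, world axes, zero at the start; "moment": the same for the moment, N m; "finger_gap": finger opening in mm; "finger_force": force on a finger pad.
Only numpy, scipy, OpenCV 4.12 (cv2) and the standard library are available. Lean on these libraries where they do the work, as an engineer would, in place of code of your own. Each camera call takes 0.05 s, during which the arm holds its last target. There are 200 camera calls.

### The job

Fit the orange-collared mixing cup on the glaze blender: line its four lugs up with the slots in the collar, press it down against the sprung seat and twist it clockwise (seen from above) to the stop, so that it catches and stays locked. Then lift the speed lever out of its OFF notch and let it drop fully into the SLOW notch in the middle, never going on to FAST. Leave the spare blue cup, the two tumblers and the white cup standing where they are.

Things in the scene. Friction and masses are not known exactly. Their poses are not given: they have to be found in the camera images.
- cup: The mixing cup to fit: closed, rigid, steel body with orange collar, lugs and top mark, about 0.36 kg, standing on the bench. Origin: centre of its underside, z up its axis. 126 mm high. Body round, 62 mm across, 37 to 119 mm above the origin: grip it there from above, at any bearing. Collar 82 mm across, from 0 to 26 mm high.
- lug (a point): Outer end of the lug on the cup's +x side, 49 mm from its axis, at mid-height. There are four lugs on the orange collar, along the cup's +x, -x, +y and -y, each 14 mm wide and 4 to 11 mm above its origin; four short orange marks on the cup's top point the same ways. Any lug may enter any slot.
- mill: The glaze blender, fixed on the bench: cream housing 170 mm (x) by 300 mm (y), deck 96 mm high, with a round aluminium bayonet collar on it, 124 mm across, bore 87 mm, rim 120 mm above the bench. Origin: on the collar's axis at bench level, z up, front looking along its -x. The speed lever stands on the deck on its +y side.
- well (a point): Centre of the bayonet collar's mouth, level with its rim. With its lugs in the slots the cup first rests on a sprung black seat, its underside 8 mm below this point (5.5 N there, 0.4 N more per mm pressed). With its underside 20 to 22 mm below (about 11 N; hard end at 23 mm) it can be turned clockwise under the lip.
- slot (a point): Mid-point at the rim of one of the four entry slots in the collar, 47 mm from the axis, with a green dot beside it. Slots are 19 mm wide and lie 39, 129, 219 and 309 deg counter-clockwise (seen from above) from the blender's +x.
- locked (a point): The locked place that belongs to that slot, 39 deg clockwise of it, with a black dot; the others are each 90 deg on, so that locked lugs point along the blender's own x and y. There is a stop here (1 to 2 deg beyond). When let go here, the spring lifts the lugs into a 3 mm recess: underside 16 mm below the rim, and the cup cannot turn back.
- speed (a joint): Swing of the speed lever about a level axis along the blender's own y, rad. -0.49: OFF notch (white dot, nearest the front), 0: SLOW notch, upright (one yellow dot), +0.49: FAST notch (two red dots); positive leans to the blender's +x. Swings only while lifted out of its notch, with light friction; about 2 deg of play in a notch.
- lift (a joint): How far the lever is lifted along its own stem, m: 0 down in a notch, 0.022 fully up. The cross pin clears the 12 mm deep notches above 0.013. A spring pulls it down with 4 to 6 N, so that it drops into a notch when let go over it.
- lever_ball (a point): Centre of the lever's black ball grip, 30 mm across, 135 mm from the pivot when down. The stem below it is 10 mm thick.
- lever_pivot (a point): The lever's pivot on the blender's housing, 55 mm above the bench, 150 mm to the blender's +y side of the collar's axis.
- spare_cup: A second mixing cup of the same shape and size with blue collar, lugs and mark; not to be used. Origin: centre of its underside.
- tumbler_a: Olive stoneware tumbler, 76 mm across, 85 mm high; origin under its centre. Stands by; leave it.
- tumbler_b: Brown stoneware tumbler, 84 mm across, 75 mm high; origin under its centre. Stands by; leave it.
- cast_cup: White slip-cast cup, 72 mm across, 70 mm high; origin under its centre. Stands by; leave it.

How it is judged:
By the outcome, as a careful person would: the job done as asked, in the order asked, and still so for the second after the job is handed in, with the robot touching nothing.
It also fails if it takes over 58 s, if anything falls off the work surface, if the arm or the gripper's body presses on something with over 40 N, if the wrist force passes 120 N, or if a joint passes its speed limit or range.

## Working session

There is one attempt and no reset: what is moved stays moved. The work goes in short steps, Python scripts to look and compute and a tool call to move; the robot and the scene stay as the last step left them, time stands still between calls to the robot, and variables do not carry over. Pictures are saved under pics/ and viewed, at most 10 in all, crops included, and the job is handed in when it is done.

Besides the shell and the picture viewer there is one more tool, called after "Request:" by a JSON object that holds its "op" and its "data". arm_command: Moves the arm, as the interface text tells. Its arguments: {"type":"object","properties":{"steps":{"type":"array","items":{"type":"array","items":{"type":"number"}}},"force":{"type":"number"}},"required":["steps"]}

```bash
mkdir -p pics; cat > h.py <<'E'
import numpy as np, cv2
from cell import monitor, imaging, job, find_in, trace
def ray(c,u,v):
    K=np.array(c["mtx"]);V=np.array(c["view"]);R=V[:3,:3];t=V[:3,3]
    d=R.T@np.linalg.inv(K)@np.array([u,v,1.]);return -R.T@t,d
def atz(c,u,v,z):
    o,d=ray(c,u,v);return o+d*(z-o[2])/d[2]
def proj(c,P):
    P=np.atleast_2d(P).astype(float);V=np.array(c["view"]);q=P@V[:3,:3].T+V[:3,3];p=q@np.array(c["mtx"]).T
    return p[:,:2]/p[:,2:]
def save(c,n):cv2.imwrite("pics/"+n,c["img"][:,:,::-1])
E
python3 - <<'E'
from h import *
s=monitor.read_state();print({k:np.round(v,3) for k,v in s.items()})
for n in("top","side"):
    c=imaging.camera(n);save(c,n+"0.png");print(n,np.round(c["mtx"],1).tolist(),np.round(ray(c,320,200)[0]))
    for t in("cup","spare_cup","mill","lever_ball","well","slot","locked","lug"):
        print(t,[(np.round(r["rect"],1).tolist(),round(r["p"],2)) for r in find_in(c,t)[:5]])
E
```

```text
{'clock': np.float64(0.0), 'joints': array([-1.372,  0.3  ,  1.522, -0.   ,  1.321, -0.067]), 'qd': array([ 0.001,  0.001, -0.002, -0.   ,  0.001, -0.   ]), 'effort': array([-1.0000e-03, -5.3181e+01, -3.5274e+01,  7.1000e-02,  2.4000e-02,
       -0.0000e+00]), 'eef_pos': array([ 144.401, -530.446,  223.894]), 'eef_rot': array([-3.14 , -0.   ,  0.266]), 'wrist_force': array([-0.012, -0.362,  0.221]), 'moment': array([-0.002, -0.037, -0.086]), 'finger_force': np.float64(0.0), 'finger_gap': np.float64(93.909)}
top [[369.4, 0.0, 318.8], [0.0, 369.4, 205.6], [0.0, 0.0, 1.0]] [ 428.  -41. 1274.]
cup [([403.9, 186.8, 27.6, 32.5], 0.68)]
spare_cup [([402.4, 236.3, 27.8, 27.6], 0.8)]
mill [([292.3, 199.3, 95.4, 60.4], 0.64)]
lever_ball [([259.8, 208.6, 19.6, 15.1], 0.45)]
well [([292.6, 199.1, 99.1, 62.3], 0.62)]
slot [([291.7, 197.7, 95.8, 54.5], 0.8)]
locked [([291.1, 197.1, 90.2, 60.9], 0.89), ([402.2, 190.5, 28.6, 32.4], 0.23)]
lug [([402.8, 190.1, 31.5, 29.6], 0.65)]
side [[449.3, 0.0, 315.2], [0.0, 449.3, 209.3], [0.0, 0.0, 1.0]] [ 198.  926. 1006.]
cup [([314.9, 173.2, 26.0, 42.0], 0.56)]
spare_cup [([357.0, 182.0, 27.0, 39.2], 0.96)]
mill [([280.7, 253.0, 95.0, 100.4], 0.58)]
lever_ball [([285.1, 247.6, 17.1, 20.9], 0.63)]
well [([281.6, 253.4, 100.1, 107.2], 0.93)]
slot [([282.6, 253.1, 98.7, 105.0], 0.55)]
locked [([280.6, 254.1, 94.5, 104.2], 0.73), ([265.1, 367.6, 32.1, 44.6], 0.4)]
lug [([313.8, 173.1, 24.9, 42.2], 0.71)]
```

View pics/top0.png

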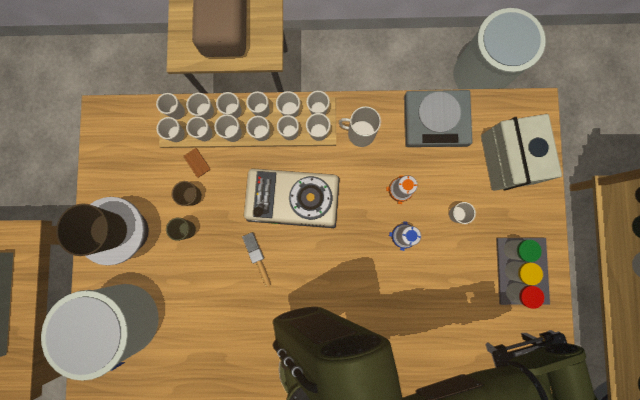

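View pics/side0.png

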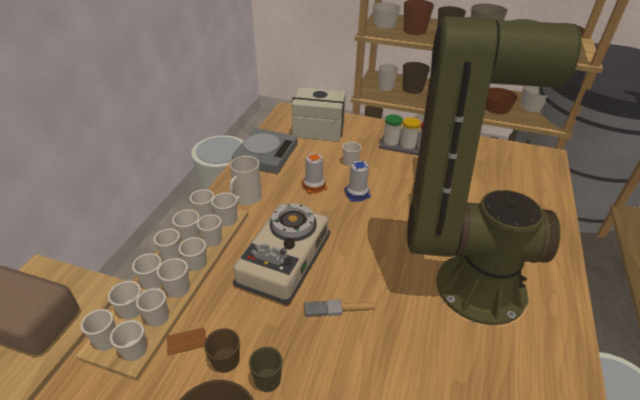

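```bash
python3 - <<'E'
from h import *
c=imaging.camera("top");d=imaging.camera("side")
a=cv2.resize(c["img"][160:255,235:435],None,fx=4,fy=4,interpolation=cv2.INTER_CUBIC)
b=cv2.resize(d["img"][145:300,230:380],None,fx=3.8,fy=3.8,interpolation=cv2.INTER_CUBIC)
cv2.imwrite("pics/t1.png",a[:,:,::-1]);cv2.imwrite("pics/s1.png",b[:,:,::-1])
np.savez("c0.npz",ti=c["img"],tm=c["mtx"],tv=c["view"],si=d["img"],sm=d["mtx"],sv=d["view"])
for n,cc in(("top",c),("side",d)):
    m=trace(cc,"mill")
    if m:
        r=m[0]["region"].astype(np.uint8);k,_=cv2.findContours(r,0,2);k=max(k,key=cv2.contourArea)
        print(n,"mill",m[0]["p"],cv2.minAreaRect(k));
        if n=="top":
            q=np.array([atz(c,*p[0],90)[:2] for p in k],np.float32);print("world rect",cv2.minAreaRect(q))
    h=cv2.cvtColor(cc["img"],cv2.COLOR_RGB2HSV)
    for nm,lo,hi in(("orange",3,14),("blue",108,125),("green",45,85)):
        mm=cv2.inRange(h,(lo,150,90),(hi,255,255));mm[:140]=0;mm[275:]=0;mm[:,430:]=0
        N,l,st,ce=cv2.connectedComponentsWithStats(mm)
        print(n,nm,[(np.round(ce[i],1).tolist(),st[i,4]) for i in range(1,N) if st[i,4]>1][:12])
for u,v in((404,187),(406,236),(311,198)): print(np.round(atz(c,u,v,120)))
E
```

```text
top mill 0.64 ((290.6494140625, 197.23330688476562), (93.22606658935547, 54.5911750793457), 4.236394882202148)
world rect ((562.9588012695312, 79.66560363769531), (302.0060729980469, 176.76109313964844), 85.2766342163086)
top orange [([196.6, 162.3], np.int32(396)), ([394.6, 192.0], np.int32(79)), ([259.0, 177.0], np.int32(5)), ([408.0, 176.5], np.int32(2)), ([407.9, 184.2], np.int32(99)), ([258.5, 182.0], np.int32(2)), ([399.5, 184.0], np.int32(2)), ([407.3, 191.3], np.int32(3)), ([409.0, 197.6], np.int32(5))]
top blue [([411.3, 235.5], np.int32(84)), ([390.3, 234.0], np.int32(3)), ([402.0, 248.6], np.int32(5))]
top green []
side mill 0.89 ((281.2000427246094, 251.39999389648438), (67.72296142578125, 105.9256591796875), 29.744882583618164)
side orange [([313.8, 156.9], np.int32(43)), ([314.0, 188.4], np.int32(150)), ([248.7, 256.7], np.int32(3))]
side blue [([359.3, 164.5], np.int32(23))]
side green []
[ 588. -280.  120.]
[ 435. -282.  120.]
[556.  12. 120.]
```

View pics/t1.png

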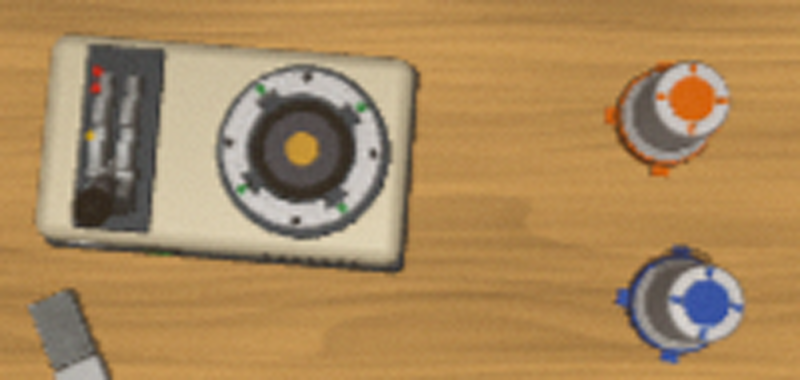

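View pics/s1.png

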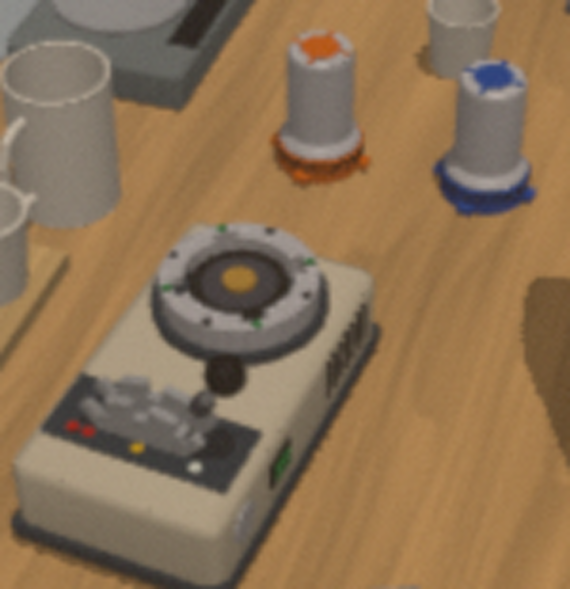

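```bash
cat > fit.py <<'E'
from h import *
from scipy.optimize import least_squares
z=np.load("c0.npz");T=dict(img=z["ti"],mtx=z["tm"],view=z["tv"]);S=dict(img=z["si"],mtx=z["sm"],view=z["sv"])
up=lambda p,s,o:(np.array(p)+.5)/s-.5+np.array(o)
E
python3 - <<'E'
from fit import *
tb=up([(308,77),(229,143),(296,220),(374,154)],4,(235,160))  # +x,+y,-x,-y
tg=up([(361,107),(260,89),(241,188),(342,208)],4,(235,160))
sb=up([(173,255),(207,322),(309,296),(270,231)],3.8,(230,145))
sg=up([(222,228),(167,288),(256,323),(308,262)],3.8,(230,145))
a=np.radians([0,90,180,270])
def pts(p,yaw,r):return np.c_[p[0]+r*np.cos(a+yaw),p[1]+r*np.sin(a+yaw),np.full(4,120.)]
def f(q,cams):
    o=[]
    for C,b,g in cams:
        o+=[proj(C,pts(q[:2],q[2],q[3]))-b,proj(C,pts(q[:2],q[4],q[5]))-g]
    return np.concatenate(o).ravel()
for nm,cams in(("T",[(T,tb,tg)]),("S",[(S,sb,sg)]),("TS",[(T,tb,tg),(S,sb,sg)])):
    r=least_squares(f,[556,12,-.08,52,.6,52],args=(cams,),loss="soft_l1",f_scale=.5)
    print(nm,np.round(r.x[:2],1),np.degrees(r.x[[2,4]]).round(1),r.x[[3,5]].round(1),round(r.cost,2)); print(np.abs(r.fun).round(1).max())
for C,u in((T,up((692,98),4,(235,160))),(S,up((322,47),3.8,(230,145)))):print("cup top",atz(C,*u,126))
for C,u in((T,up((707,302),4,(235,160))),(S,up((495,76),3.8,(230,145)))):print("spare top",atz(C,*u,126))
A=cv2.resize(T["img"][168:208,380:422],None,fx=9.5,fy=9.5,interpolation=cv2.INTER_CUBIC)
B=cv2.resize(S["img"][148:198,298:333],None,fx=9.5,fy=9.5,interpolation=cv2.INTER_CUBIC)
W=np.zeros((480,760,3),np.uint8);W[:A.shape[0],:A.shape[1]]=A;W[:B.shape[0],410:410+B.shape[1]]=B
cv2.imwrite("pics/cup.png",W[:,:,::-1])
E
```

```text
T [560.3  15.3] [ -4.9 -56. ] [57.  57.1] 0.11
0.2
S [559.9  16.6] [-4.70000e+00 -3.22759e+04] [ 57.6 -56.1] 0.27
0.4
TS [560.2  15.7] [  -4.7 -776. ] [57.3 56.7] 0.71
0.5
cup top [ 596.4879722  -289.88334234  126.        ]
cup top [ 593.98794932 -288.43496118  126.        ]
spare top [ 437.96160703 -297.19983796  126.        ]
spare top [ 435.35652869 -296.12805185  126.        ]
```

View pics/cup.png

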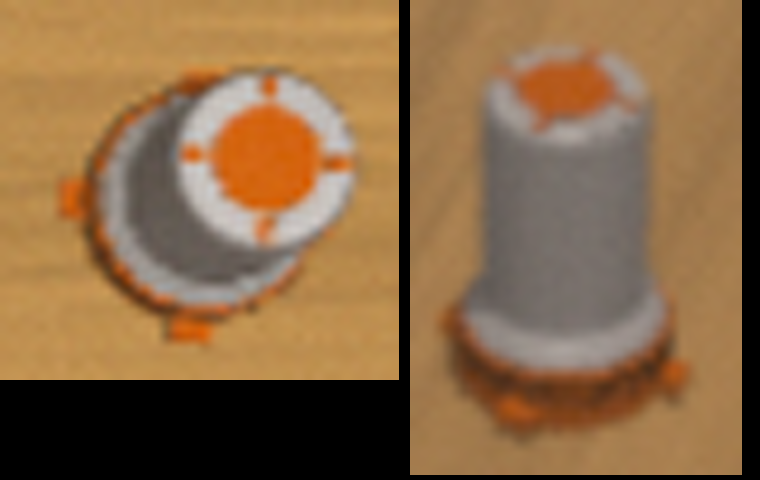

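```bash
python3 - <<'E'
from fit import *
tt=up([(269,87),(192,154),(265,230),(338,163)],9.5,(380,168)); st=up([(91,82+0),(130,124),(217,102),(180,58)],9.5,(298,148))
st=up([(505-410,77),(541-410,124),(630-410,102),(592-410,57)],9.5,(298,148))
tl=up([(72,200),(190,331)],9.5,(380,168)); sl=up([(449-410,322),(516-410,410),(676-410,374)],9.5,(298,148))
a=np.radians([0,90,180,270])
def P(q,ri,zz,i):w=a[i]+q[2];return np.c_[q[0]+ri*np.cos(w),q[1]+ri*np.sin(w),np.full(len(i),zz)]
print(proj(T,P([595,-289,0],25,126,[0,1,2,3]))-tt,proj(S,P([595,-289,0],25,126,[0,1,2,3]))-st)
def f(q,w):
    o=[]
    if "T" in w:o+=[proj(T,P(q,q[3],126,[0,1,2,3]))-tt,proj(T,P(q,48,7.5,[1,2]))-tl]
    if "S" in w:o+=[proj(S,P(q,q[3],126,[0,1,2,3]))-st,proj(S,P(q,48,7.5,[0,1,2]))-sl]
    return np.concatenate(o).ravel()
for w in("T","S","TS"):
    r=least_squares(f,[595,-289,-.04,25],args=(w,));print(w,r.x[:2].round(1),np.degrees(r.x[2]).round(2),r.x[3].round(1),r.cost.round(2),r.fun.reshape(-1,2).round(1).tolist())
E
```

```text
[[-0.72668867 -0.04236571]
 [-0.47218212  0.90655937]
 [ 0.1169158   0.80035314]
 [ 0.29142807 -0.17944198]] [[-0.30159448 -0.16520036]
 [ 0.46685438  0.22596086]
 [ 0.37099966 -0.06045971]
 [-0.29211959 -0.58100884]]
T [ 596.5 -290.1] -3.77 23.8 0.71 [[0.1, -0.1], [0.3, -0.1], [-0.1, -0.1], [0.2, -0.2], [-0.8, -0.2], [0.2, 0.7]]
S [ 595.6 -289.3] -3.41 24.0 1.18 [[-0.0, -0.4], [0.0, -0.1], [-0.2, 0.0], [-0.1, -0.4], [-0.2, -0.5], [-0.1, 1.1], [0.6, 0.3]]
TS [ 596.1 -289.9] -3.59 23.8 2.03 [[0.1, -0.0], [0.2, 0.1], [-0.1, 0.1], [0.2, -0.1], [-0.9, -0.1], [0.2, 0.8], [-0.1, -0.5], [-0.1, -0.3], [-0.3, -0.1], [-0.2, -0.5], [-0.3, -0.7], [-0.2, 0.9], [0.5, 0.2]]
```

Request:
{"op": "arm_command", "data": {"steps": [[1,20,-4.5,0,1],[1,60,-13.7,0,2.5],[1,105,-24,0,4],[1,155,-35,0,6],[1,205,-47,0,8],[1,255,-58,0,10],[1,305,-69.5,0,12],[1,355,-81,0,14],[1,405,-92,0,16],[1,450,-102.5,0,17.5],[1,485,-110.5,0,18.8],[1,499,-113.7,0,18.8],[1,499,-113.7,0,18.8],[1,499,-113.7,0,18.8]]}}

```text
clock: 2.85
eef_pos: [595.2, -290.8, 224.6]
eef_rot: [3.141, 0.0, -0.063]
wrist_force: [-0.4, -1.0, 1.0]
finger_gap: 94.3
finger_force: 0.0
```

```bash
python3 - <<'E'
from h import *
s=monitor.read_state();print(s["clock"],s["eef_pos"],np.degrees(s["eef_rot"]),np.degrees(s["joints"]))
E
```

```text
2.85 [ 595.1671762  -290.78189541  224.60641902] [ 1.79990023e+02  4.14307133e-03 -3.61482127e+00] [-2.92021225e+01  3.19449054e+01  6.63348440e+01 -1.09016797e-02
  8.17196785e+01  6.44142684e+01]
```

Request:
{"op": "arm_command", "data": {"steps": [[1,0.8,-0.9,20,0],[1,0.8,-0.9,50,0],[1,0.8,-0.9,80,0],[1,0.8,-0.9,110,0],[1,0.8,-0.9,128,0],[1,0.8,-0.9,134.5,0],[1,0.8,-0.9,134.5,0],[0.6,0.8,-0.9,134.5,0],[0.4,0.8,-0.9,134.5,0],[0.4,0.8,-0.9,134.5,0],[0.4,0.8,-0.9,134.5,0],[0.4,0.8,-0.9,134.5,0]], "force": 50}}

```text
clock: 4.35
eef_pos: [597.0, -289.2, 90.2]
eef_rot: [3.141, -0.0, -0.062]
wrist_force: [-0.1, -1.4, 1.8]
finger_gap: 61.5
finger_force: 50.0
```

Request:
{"op": "arm_command", "data": {"steps": [[0.4,0,0,-15,0],[0.4,0,0,-45,0],[0.4,0,0,-80,0],[0.4,-1,-10,-115,-2],[0.4,-5,-32,-140,-6],[0.4,-12,-65,-150,-10],[0.4,-20,-105,-150,-15],[0.4,-27,-145,-150,-20],[0.4,-34,-185,-150,-25],[0.4,-41,-225,-150,-30],[0.4,-48,-260,-150,-34],[0.4,-53,-288,-150,-37],[0.4,-55,-300,-150,-37.8],[0.4,-55.4,-302.4,-150,-37.8],[0.4,-55.4,-302.4,-150,-37.8],[0.4,-55.4,-302.4,-150,-37.8]]}}

```text
clock: 6.35
eef_pos: [560.6, 15.4, 239.9]
eef_rot: [-3.142, 0.0, 0.596]
wrist_force: [-0.2, -0.8, -5.2]
finger_gap: 61.6
finger_force: 50.0
```

```bash
python3 - <<'E'
from h import *
s=monitor.read_state();print(s["clock"],s["eef_pos"],np.degrees(s["eef_rot"]),s["wrist_force"],s["finger_gap"])
c=imaging.camera("top");d=imaging.camera("side")
np.savez("c1.npz",ti=c["img"],tm=c["mtx"],tv=c["view"],si=d["img"],sm=d["mtx"],sv=d["view"])
print(np.abs(np.array(c["view"])-np.load("c0.npz")["tv"]).max())
A=cv2.resize(c["img"][160:235,270:345],None,fx=5.3,fy=5.3,interpolation=cv2.INTER_CUBIC)
B=cv2.resize(d["img"][185:255,265:335],None,fx=5.6,fy=5.6,interpolation=cv2.INTER_CUBIC)
W=np.zeros((400,800,3),np.uint8);W[:A.shape[0],:A.shape[1]]=A;W[:B.shape[0],405:405+B.shape[1]]=B
cv2.imwrite("pics/hov.png",W[:,:,::-1])
E
```

```text
6.35 [560.55606637  15.43451167 239.88524592] [-1.79996095e+02  1.06663582e-02  3.41516905e+01] [-0.18546809 -0.8029244  -5.15874956] 61.644623875751165
0.0
```

View pics/hov.png

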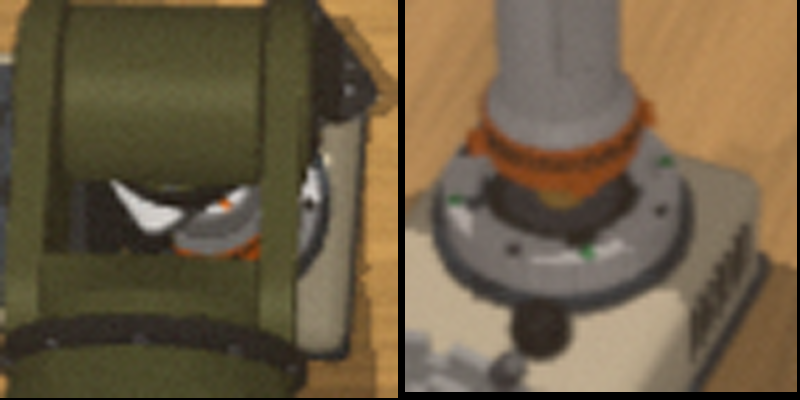

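```bash
python3 - <<'E'
from h import *
z=np.load("c1.npz");S=dict(img=z["si"],mtx=z["sm"],view=z["sv"])
W=cv2.resize(S["img"][190:250,270:330],None,fx=10,fy=10,interpolation=cv2.INTER_CUBIC)[:,:,::-1].copy()
def dr(P,col,closed=True):
    q=np.round(((proj(S,P)-[270,190]+.5)*10-.5)*16).astype(int);cv2.polylines(W,[q.reshape(-1,1,2)],closed,col,1,cv2.LINE_AA,4)
x,y=560.4,15.5;t=np.linspace(0,2*np.pi,100)
def circ(cx,cy,r,zz):return np.c_[cx+r*np.cos(t),cy+r*np.sin(t),0*t+zz]
for zz in(150,176):dr(circ(x,y,41,zz),(255,0,0))
dr(circ(x,y,31,210),(255,0,0))
for k in range(4):
    w=np.radians(34.2+90*k);e=np.array([np.cos(w),np.sin(w)]);n=np.array([-e[1],e[0]])
    for zz in(154,161):
        dr([[*(np.array([x,y])+e*r+n*s),zz] for r,s in((41,-7),(49,-7),(49,7),(41,7))],(255,0,255),False)
    w=np.radians(34.2+90*k);e=np.array([np.cos(w),np.sin(w)]);n=np.array([-e[1],e[0]])
    dr([[*(np.array([560.2,15.7])+e*r+n*s),120] for r,s in((43,-9.5),(50,-9.5),(50,9.5),(43,9.5))],(0,255,0),False)
dr(circ(560.2,15.7,62,120),(0,255,0));dr(circ(560.2,15.7,43.5,120),(0,255,0))
cv2.imwrite("pics/ov.png",W)
E
```

```text
(no output)
```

View pics/ov.png

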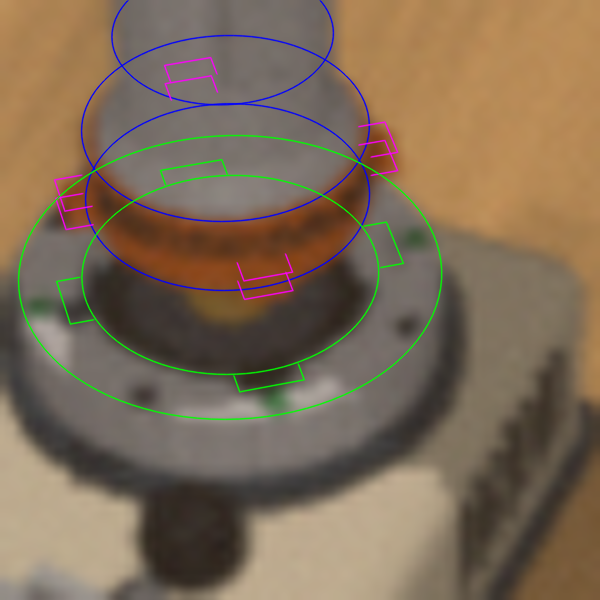

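Request:
{"op": "arm_command", "data": {"steps": [[0.4,0,0,10,0],[0.4,0,0,20,0],[0.4,0,0,26,0],[0.4,0,0,30,0],[0.4,0,0,33,0],[0.4,0,0,35,0],[0.4,0,0,36,0],[0.4,0,0,36,0]]}}

```text
clock: 7.45
eef_pos: [560.5, 16.2, 204.0]
eef_rot: [3.142, -0.0, 0.597]
wrist_force: [1.0, -0.6, -4.5]
finger_gap: 61.6
finger_force: 50.0
```

Request:
{"op": "arm_command", "data": {"steps": [[0.4,0,0,1,0],[0.4,0,0,2,0],[0.4,0,0,3,0],[0.4,0,0,4,0],[0.4,0,0,5,0],[0.4,0,0,5,0]]}}

```text
clock: 8.2
eef_pos: [560.5, 16.2, 199.0]
eef_rot: [3.141, -0.0, 0.597]
wrist_force: [-1.0, 0.2, 1.5]
finger_gap: 61.5
finger_force: 50.0
```

Request:
{"op": "arm_command", "data": {"steps": [[0.4,0,0,2,0],[0.4,0,0,4,0],[0.4,0,0,6,0],[0.4,0,0,8,0],[0.4,0,0,9.5,0],[0.4,0,0,10,0],[0.4,0,0,10,0]]}}

```text
clock: 9.07
eef_pos: [560.6, 16.2, 189.1]
eef_rot: [3.141, -0.0, 0.597]
wrist_force: [-1.5, 0.5, 5.2]
finger_gap: 61.6
finger_force: 50.0
```

Request:
{"op": "arm_command", "data": {"steps": [[0.4,0,0,0.5,0],[0.4,0,0,0.5,3],[0.4,0,0,0.5,6],[0.4,0,0,0.5,9],[0.4,0,0,0.5,12],[0.4,0,0,0.5,12]]}}

```text
clock: 9.82
eef_pos: [560.8, 16.2, 188.8]
eef_rot: [3.141, -0.001, 0.387]
wrist_force: [-0.5, -0.3, 6.0]
finger_gap: 61.6
finger_force: 50.0
```

```bash
python3 - <<'E'
from h import *
s=monitor.read_state();print(s["clock"],s["eef_pos"],np.degrees(s["eef_rot"]),s["wrist_force"],s["moment"])
E
```

```text
9.825 [560.82229036  16.21427308 188.79105215] [ 1.79971171e+02 -6.43565042e-02  2.21856725e+01] [-0.480672   -0.31746141  6.03711855] [ 0.09808861  0.09815576 -0.06146904]
```

Request:
{"op": "arm_command", "data": {"steps": [[0.4,0,0,0,4],[0.4,0,0,0,8],[0.4,0,0,0,12],[0.4,0,0,0,16],[0.4,0,0,0,20],[0.4,0,0,0,23],[0.4,0,0,0,26],[0.4,0,0,0,26]]}}

```text
clock: 10.82
eef_pos: [560.9, 16.2, 188.8]
eef_rot: [-3.142, -0.001, -0.067]
wrist_force: [0.1, -0.0, 6.1]
finger_gap: 61.7
finger_force: 50.0
```

```bash
python3 - <<'E'
from h import *
s=monitor.read_state();print(s["clock"],s["eef_pos"],np.degrees(s["eef_rot"]),s["wrist_force"],s["moment"])
E
```

```text
10.825 [560.87296782  16.2372113  188.81532328] [-1.79995506e+02 -8.05139795e-02 -3.81331689e+00] [ 9.22680484e-02 -4.22806476e-03  6.12704687e+00] [ 0.12554411  0.04712954 -0.13092511]
```

Continue gently to the stop.

Request:
{"op": "arm_command", "data": {"steps": [[0.4,0,0,0,1],[0.4,0,0,0,2],[0.4,0,0,0,2],[0.4,0,0,0,2]]}}

```text
clock: 11.32
eef_pos: [561.0, 15.9, 188.8]
eef_rot: [3.141, -0.002, -0.1]
wrist_force: [0.7, -1.4, 5.4]
finger_gap: 61.5
finger_force: 50.0
```

```bash
python3 - <<'E'
from h import *
s=monitor.read_state();print(s["clock"],s["eef_pos"],np.degrees(s["eef_rot"]),s["wrist_force"],s["moment"])
E
```

```text
11.325 [560.95347164  15.9449282  188.7954362 ] [ 1.79961655e+02 -9.74860810e-02 -5.71579583e+00] [ 0.74117181 -1.3710821   5.39692717] [-0.29611493 -0.06649149  0.77843208]
```

Request:
{"op": "arm_command", "data": {"steps": [[0.4,0,0,-1,-0.5],[0.4,0,0,-2,-0.8],[0.4,0,0,-3,-0.8],[0.4,0,0,-4,-0.8],[0.4,0,0,-4.5,-0.8],[0.4,0,0,-4.5,-0.8],[0.4,0,0,-4.5,-5],[0.4,0,0,-4.5,-5]], "force": 20}}

```text
clock: 12.32
eef_pos: [560.1, 15.9, 192.9]
eef_rot: [3.141, 0.001, -0.013]
wrist_force: [-1.1, -4.6, 6.2]
finger_gap: 61.8
finger_force: 20.0
```

```bash
python3 - <<'E'
from h import *
s=monitor.read_state();print(s["clock"],s["eef_pos"],np.degrees(s["eef_rot"]),s["wrist_force"],s["moment"])
E
```

```text
12.325 [560.14808586  15.89385225 192.89283821] [ 1.79969731e+02  5.80674263e-02 -7.37365334e-01] [-1.05266886 -4.6051772   6.24464754] [-0.99694116  0.23969012 -0.18579054]
```

Request:
{"op": "arm_command", "data": {"steps": [[0.7,0,0,0,0],[1,0,0,0,0],[1,0,0,0,0],[1,0,0,0,0],[1,0,0,-15,0],[1,0,0,-40,0],[1,0,0,-65,0],[1,0,0,-80,0],[1,0,0,-80,0]]}}

```text
clock: 13.45
eef_pos: [560.7, 16.2, 274.0]
eef_rot: [3.142, -0.002, -0.013]
wrist_force: [0.0, -0.1, -1.0]
finger_gap: 93.9
finger_force: 0.0
```

```bash
python3 - <<'E'
from h import *
s=monitor.read_state();print(s["clock"],s["eef_pos"],np.degrees(s["eef_rot"]),s["wrist_force"],s["moment"])
S=imaging.camera("side")
o=(265,160)
W=cv2.resize(S["img"][160:265,265:335],None,fx=5.6,fy=5.6,interpolation=cv2.INTER_CUBIC)[:,:,::-1].copy();W2=W.copy()
def dr(P,col,closed=True):
    q=np.round(((proj(S,P)-o+.5)*5.6-.5)*16).astype(int);cv2.polylines(W,[q.reshape(-1,1,2)],closed,col,1,cv2.LINE_AA,4)
x,y=560.5,15.8;t=np.linspace(0,2*np.pi,100)
def circ(r,zz):return np.c_[x+r*np.cos(t),y+r*np.sin(t),0*t+zz]
dr(circ(31,230),(255,0,0));dr(circ(41,130),(255,0,0));dr(circ(62,120),(0,255,0))
for k in range(4):
    w=np.radians(-4.8+90*k);e=np.array([np.cos(w),np.sin(w)])
    dr([[x+e[0]*r,y+e[1]*r,230] for r in(20,28)],(0,255,0),False)
cv2.imwrite("pics/lock.png",np.hstack([W2,W]))
E
```

```text
13.45 [560.74361259  16.22422981 274.02156124] [ 1.79999988e+02 -1.09227474e-01 -7.70314513e-01] [ 0.03303569 -0.14664431 -0.9528385 ] [ 0.03881354 -0.02718357 -0.01968137]
```

View pics/lock.png

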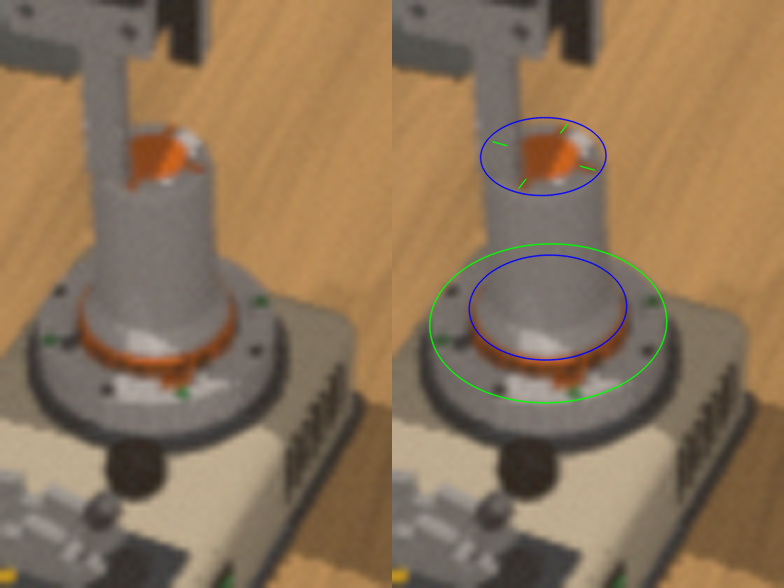

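```bash
python3 - <<'E'
from fit import *
print(atz(T,*up((94,203),4,(235,160)),174),atz(S,*up((225,375),3.8,(230,145)),174))
for zz in (174,):
  print(proj(T,[509.7,170.6,zz]),proj(S,[509.7,170.6,zz]))
s=monitor.read_state();p=s["eef_pos"];y=s["eef_rot"][2]
d=np.array([509.7,170.6])-p[:2];print(d@[np.cos(y),np.sin(y)],d@[np.sin(y),-np.cos(y)],p,np.degrees(y))
E
```

```text
[513.91656004 168.31848102 174.        ] [511.33334239 170.21975417 174.        ]
[[257.35379282 211.78257004]] [[289.38136118 243.56213559]]
-52.81637027414114 -153.67921006735244 [560.44540415  16.22457277 272.87220367] -0.7703557508497081
```

Request:
{"op": "arm_command", "data": {"steps": [[1,-4,-12,0,1],[1,-13,-40,0,2],[1,-25,-75,0,3],[1,-38,-110,0,4],[1,-47,-138,0,4],[1,-51,-151,0,4],[1,-51.5,-153,0,4],[1,-51.5,-153,15,4],[1,-51.5,-153,45,4],[1,-51.5,-153,75,4],[1,-51.5,-153,94,4],[1,-51.5,-153,99.5,4],[1,-51.5,-153,99.5,4]]}}

```text
clock: 15.12
eef_pos: [511.2, 169.4, 173.3]
eef_rot: [3.141, 0.0, -0.084]
wrist_force: [0.0, -0.4, 0.7]
finger_gap: 93.8
finger_force: 0.0
```

```bash
python3 - <<'E'
from h import *
s=monitor.read_state();print(s["clock"],s["eef_pos"],np.degrees(s["eef_rot"]),s["wrist_force"],s["moment"])
S=imaging.camera("side")
W=cv2.resize(S["img"][160:300,230:330],None,fx=4.2,fy=4.2,interpolation=cv2.INTER_CUBIC)[:,:,::-1]
cv2.imwrite("pics/lev.png",W)
E
```

```text
15.125 [511.15342073 169.41373098 173.28217201] [ 1.79992183e+02  1.89425526e-02 -4.80698713e+00] [ 0.04014014 -0.35188581  0.73446958] [-0.00121148  0.02347239  0.0010341 ]
```

View pics/lev.png

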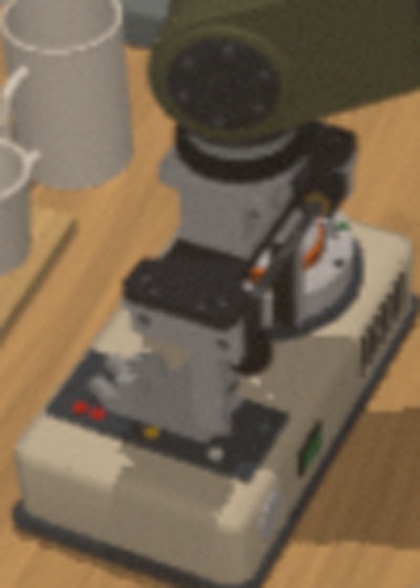

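Request:
{"op": "arm_command", "data": {"steps": [[0.6,0,0,0,0],[0.25,0,0,0,0],[0.25,0,0,0,0],[0.25,0,0,0,0],[0.25,-1,0,-2,0],[0.25,-3,0,-5.5,0],[0.25,-5,0,-9,0],[0.25,-7,0,-13,0],[0.25,-8.5,0,-16,0],[0.25,-8.5,0,-16,0]], "force": 30}}

```text
clock: 16.42
eef_pos: [502.5, 170.6, 189.5]
eef_rot: [3.142, -0.0, -0.083]
wrist_force: [1.7, -0.3, -5.0]
finger_gap: 28.9
finger_force: 30.0
```

Request:
{"op": "arm_command", "data": {"steps": [[0.25,5,0,-2.5,0],[0.25,12.4,0,-5.9,0],[0.25,19.5,0,-8.7,0],[0.25,26.8,0,-11.2,0],[0.25,34.2,0,-13.2,0],[0.25,41.6,0,-14.9,0],[0.25,49,0,-16.2,0],[0.25,56.7,0,-17.2,0],[0.25,64,0,-17.8,0],[0.25,69,0,-18,0],[0.25,71,0,-18,0],[0.25,71,0,-18,0]]}}

```text
clock: 17.92
eef_pos: [573.3, 164.7, 207.3]
eef_rot: [3.142, 0.0, -0.083]
wrist_force: [0.2, 0.0, 0.2]
finger_gap: 23.7
finger_force: 0.0
```

```bash
python3 - <<'E'
from h import *
for n in("side","top"):
    S=imaging.camera(n)
    print(n,[(np.round(r["rect"],1).tolist(),round(r["p"],2)) for r in find_in(S,"lever_ball")[:4]])
    for a,l in((-.49,0),(-.3,13),(-.15,13),(0,0),(0,13),(.49,0)):
        r=135+l;P=[572.95+r*np.sin(a)*.9965,165.3-.0837*r*np.sin(a),55+r*np.cos(a)];print(a,l,proj(S,P).round(1))
    if n=="side":W=cv2.resize(S["img"][170:300,220:330],None,fx=5,fy=4.5,interpolation=cv2.INTER_CUBIC)[:,:,::-1];cv2.imwrite("pics/lev2.png",W)
E
```

```text
side [([287.4, 249.1, 16.5, 21.8], 0.52), ([357.1, 180.6, 20.6, 38.1], 0.37)]
-0.49 0 [[289.4 243.5]]
-0.3 13 [[282.2 235.2]]
-0.15 13 [[274.6 231.5]]
0 0 [[267.2 232.2]]
0 13 [[266.9 228.6]]
0.49 0 [[246.3 229.8]]
top []
-0.49 0 [[257.3 211.8]]
-0.3 13 [[256.5 204.6]]
-0.15 13 [[256.9 197.1]]
0 0 [[258.3 190.1]]
0 13 [[257.5 189.6]]
0.49 0 [[261.3 170.1]]
```

View pics/lev2.png

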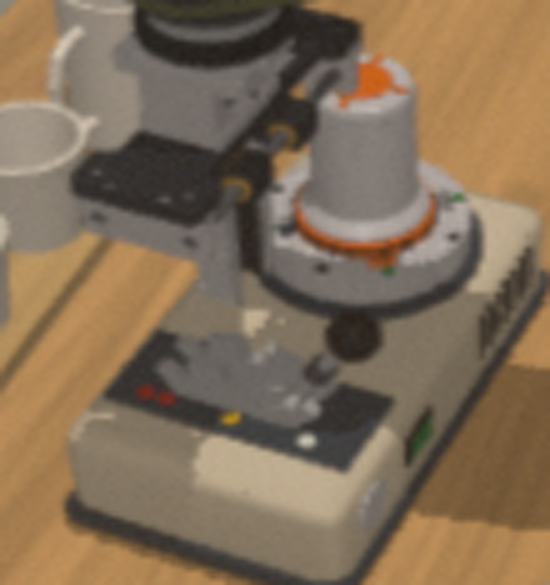

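Request:
{"op": "arm_command", "data": {"steps": [[1,0,0,-8,0],[1,-10,0,-15,0],[1,-28,0,-15,0],[1,-46,0,-15,0],[1,-60,0,-15,0],[1,-63.5,0,-5,0],[1,-63.5,0,15,0],[1,-63.5,0,30,0],[1,-63.5,0,36,0],[1,-63.5,0,36,0],[0.6,-63.5,0,36,0],[0.2,-63.5,0,36,0],[0.2,-63.5,0,36,0],[0.2,-63.5,0,36,0]], "force": 60}}

```text
clock: 19.88
eef_pos: [510.1, 170.0, 171.6]
eef_rot: [-3.142, -0.0, -0.083]
wrist_force: [-0.1, 1.0, -0.2]
finger_gap: 57.6
finger_force: 0.0
```

Fingers are still closing; let them finish.

Request:
{"op": "arm_command", "data": {"steps": [[0.2,0,0,0,0],[0.2,0,0,0,0],[0.2,0,0,0,0],[0.2,0,0,0,0],[0.2,0,0,0,0]], "force": 60}}

```text
clock: 20.5
eef_pos: [510.0, 170.0, 171.4]
eef_rot: [-3.142, 0.0, -0.083]
wrist_force: [-0.5, -0.7, 1.1]
finger_gap: 27.8
finger_force: 60.0
```

Request:
{"op": "arm_command", "data": {"steps": [[0.2,-1,0,-2,0],[0.2,-3,0,-5.5,0],[0.2,-5,0,-9,0],[0.2,-7,0,-13,0],[0.2,-8.5,0,-16,0],[0.2,-8.5,0,-16,0]]}}

```text
clock: 21.25
eef_pos: [501.6, 170.7, 187.7]
eef_rot: [-3.141, -0.0, -0.083]
wrist_force: [3.1, -0.5, -5.9]
finger_gap: 27.7
finger_force: 60.0
```

```bash
python3 - <<'E'
from h import *
s=monitor.read_state();print(s["clock"],s["wrist_force"],s["moment"],s["finger_gap"])
S=imaging.camera("side")
print([(np.round(r["rect"],1).tolist(),round(r["p"],2)) for r in find_in(S,"lever_ball")[:4]])
for a,l in((-.49,0),(-.49,10),(-.49,18)):
    r=135+l;P=[572.95+r*np.sin(a)*.9965,165.3-.0837*r*np.sin(a),55+r*np.cos(a)];print(a,l,proj(S,P).round(1))
# dark ball blob
g=S["img"].max(2)[225:265,270:305];m=(g<50).astype(np.uint8);N,l,st,ce=cv2.connectedComponentsWithStats(m);print([(st[i].tolist(),ce[i].round(1).tolist()) for i in range(1,N) if st[i,4]>10])
E
```

```text
21.25 [ 3.14392882 -0.54731746 -5.86826814] [-0.11494324 -0.54690831  0.04520971] 27.665690015052867
[([287.2, 247.5, 19.2, 18.8], 0.56), ([359.1, 184.3, 27.3, 37.0], 0.4)]
-0.49 0 [[289.4 243.5]]
-0.49 10 [[291.  241.7]]
-0.49 18 [[292.2 240.1]]
[([8, 5, 11, 4, 13], [12.5, 6.9]), ([24, 5, 4, 15, 44], [25.4, 12.2])]
```

Request:
{"op": "arm_command", "data": {"steps": [[0.2,3,0,-1.5,0],[0.2,7.5,0,-3.8,0],[0.2,12.4,0,-5.9,0],[0.2,17,0,-7.8,0],[0.2,17,0,-7.8,0]]}}

```text
clock: 21.98
eef_pos: [518.8, 169.2, 195.3]
eef_rot: [-3.142, -0.0, -0.083]
wrist_force: [1.2, 0.3, -6.4]
finger_gap: 27.7
finger_force: 60.0
```

Request:
{"op": "arm_command", "data": {"steps": [[0.2,5,0,-2.6,0],[0.2,10,0,-4.5,0],[0.2,15,0,-6,0],[0.2,20,0,-7.2,0],[0.2,25,0,-8.3,0],[0.2,30,0,-9.2,0],[0.2,35,0,-9.9,0],[0.2,40,0,-10.5,0],[0.2,45,0,-10.9,0],[0.2,50,0,-11.1,0],[0.2,54,0,-11.2,0],[0.2,54,0,-11.2,0],[0.2,54,0,-11.2,0]]}}

```text
clock: 23.6
eef_pos: [572.4, 164.8, 206.5]
eef_rot: [-3.141, -0.0, -0.083]
wrist_force: [-0.8, -0.4, -6.0]
finger_gap: 24.4
finger_force: 56.1
```

Request:
{"op": "arm_command", "data": {"steps": [[0.2,0,0,2,0],[0.2,0,0,5,0],[0.2,0,0,8,0],[0.2,0,0,11,0],[0.2,0,0,14,0],[0.2,0,0,14,0]]}}

```text
clock: 24.35
eef_pos: [572.2, 164.8, 192.1]
eef_rot: [3.142, 0.0, -0.083]
wrist_force: [1.7, -0.9, 0.6]
finger_gap: 19.0
finger_force: 1.6
```

```bash
python3 - <<'E'
from h import *
s=monitor.read_state();print(s["clock"],s["wrist_force"],s["moment"],s["finger_gap"])
for n in("side","top"):
    S=imaging.camera(n)
    print([(np.round(r["rect"],1).tolist(),round(r["p"],2)) for r in find_in(S,"lever_ball")[:4]])
E
```

```text
24.35 [ 1.69792468 -0.8604515   0.63309985] [ 0.00193764 -0.25377283 -0.01811906] 19.04295436409214
[([273.4, 240.1, 10.1, 25.3], 0.49), ([294.9, 205.1, 24.2, 46.6], 0.34)]
[]
```

Request:
{"op": "arm_command", "data": {"steps": [[0.6,0,0,0,0],[1,0,0,0,0],[1,0,0,0,0],[1,0,0,0,0],[1,0,0,-20,0],[1,0,0,-50,0],[1,0,0,-80,0],[1,0,0,-80,0]]}}

```text
clock: 25.55
eef_pos: [572.9, 164.9, 274.6]
eef_rot: [-3.14, -0.004, -0.083]
wrist_force: [-0.4, -0.6, -0.7]
finger_gap: 93.3
finger_force: 0.0
```

```bash
cat > ball.py <<'E'
from h import *
from scipy.optimize import least_squares
def ball(a,l):
    r=135+l;return [572.95+r*np.sin(a)*.9965,165.3-.0837*r*np.sin(a),55+r*np.cos(a)]
S=imaging.camera("side")
print([(np.round(r["rect"],1).tolist(),round(r["p"],2)) for r in find_in(S,"lever_ball")[:4]])
g=S["img"].max(2)[215:265,235:310];m=(g<60).astype(np.uint8);N,l,st,ce=cv2.connectedComponentsWithStats(m);print([(st[i].tolist(),(ce[i]+[235,215]).round(1).tolist()) for i in range(1,N) if st[i,4]>15])
for a in(-.49,-.4,-.3,-.2,-.1,0):print(a,proj(S,ball(a,0)).round(1),proj(S,ball(a,13)).round(1))
E
python3 ball.py
```

```text
[([274.7, 239.1, 9.4, 20.0], 0.71), ([274.1, 240.1, 15.5, 26.8], 0.4)]
[([34, 12, 41, 13, 140], [281.5, 233.8]), ([7, 29, 13, 15, 64], [248.2, 251.5]), ([50, 41, 12, 7, 52], [290.1, 259.1]), ([18, 44, 7, 4, 19], [256.6, 260.6])]
-0.49 [[289.4 243.5]] [[291.4 241.1]]
-0.4 [[285.5 240.9]] [[287.1 238.2]]
-0.3 [[281.  238.2]] [[282.2 235.2]]
-0.2 [[276.4 235.9]] [[277.1 232.6]]
-0.1 [[271.8 233.9]] [[272.  230.4]]
0 [[267.2 232.2]] [[266.9 228.6]]
```

```bash
cat >> ball.py <<'E'
g=cv2.GaussianBlur(S["img"].max(2).astype(np.float32),(0,0),.6);yy,xx=np.mgrid[:400,:640];best=[]
for a in np.arange(-.55,.55,.01):
    for l in np.arange(0,23,2):
        u,v=proj(S,ball(a,l))[0];d=np.hypot(xx-u,yy-v);best.append((g[(d>6.2)&(d<8)].mean()-g[d<5].mean()*2,round(a,2),l))
best.sort(reverse=True);print(best[:6])
sub=S["img"].max(2)[224:252,262:288];print("\n".join(" ".join("%3d"%k for k in r) for r in sub))
E
python3 ball.py|tail -30
```

```text
0 [[267.2 232.2]] [[266.9 228.6]]
[(np.float32(9.960289), np.float64(-0.14), np.int64(12)), (np.float32(8.569489), np.float64(-0.14), np.int64(10)), (np.float32(8.538971), np.float64(-0.13), np.int64(12)), (np.float32(8.464302), np.float64(-0.14), np.int64(14)), (np.float32(8.262352), np.float64(-0.15), np.int64(12)), (np.float32(6.998123), np.float64(-0.13), np.int64(10))]
179 178 172 166 176 183 176 134  74  71  89 109 117 124 126 128 137 158 162 157 126  97 110 112 108 120
177 172 164 175 183 188 175 133  78  68  88 104 108 110 114 117 122 124 138 165 161 125 107 100  85  98
170 159 160 170 180 188 184 159  81  61  76  88  83  86  96 108 113 119 119 121 125 117 111 101  93  98
150 128 131 135 152 175 177 158  77  52  50  56  53  52  54  72  94 113 119 117 118 115 112 114 115 112
124 122 127 129 129 134 145 144  73  47  50  46  45  44  47  50  69  99 117 120 115 101  90  99 115 117
124 128 129 128 128 127 122  95  57  47  48  44  50  49  43  49  53  78 107 119 110  82  64  87 112 121
127 128 132 127 129 129 111  66  46  45  50  48  46  46  51  45  44  59  94 114 110  96  84  95 115
[... 1488 characters left out ...]
 123 111  77  64  64  69  79 104 123 127 128 127 126 130 127 128 128 125 129
104 108 107 108 109 119 123 126 118  94  81  81  90  94 113 124 128 126 130 128 127 130 126 129 130 129
106 106 107 107 110 109 111 117 117 104 106 104  99 102 107 120 129 127 130 128 125 126 129 129 128 127
105 106 107 108 107 106 106 108 107 107 107 105 102 105 107 109 116 123 125 127 129 130 126 128 127 129
104 105 103 104 107 107 107 106 106 109 108 103 102 105 108 103 109 110 119 126 126 126 128 129 128 128
102 105 103 103 109 108 106 111 111 111 105 104 104 107 109 108 107 107 114 126 128 129 127 129 130 128
108 104 102 100 107 106 108 123 139 117 104 102 103 109 105 108 108 106 114 123 128 129 125 127 129 129
```

Request:
{"op": "arm_command", "data": {"steps": [[0,-10,0,0,0],[0,-30,0,0,0],[0,-50,0,0,0],[0,-60,0,0,0],[0,-60,0,0,0],[0,-60,0,0,0],[0,-60,0,20,0],[0,-60,0,45,0],[0,-60,0,67,0],[0,-60,0,77,0],[0,-55,0,77,0],[0,-50,0,77,0],[0,-47,0,77,0],[0,-45,0,77,0],[0,-45,0,77,0]], "force": 20}}

```text
clock: 27.62
eef_pos: [527.6, 168.5, 195.6]
eef_rot: [-3.142, -0.0, -0.083]
wrist_force: [0.3, 1.6, 0.1]
finger_gap: 0.4
finger_force: 0.0
```

```bash
python3 ball.py|sed -n '1p;9p'
```

```text
[]
[(np.float32(-56.535553), np.float64(0.18), np.int64(22)), (np.float32(-59.361366), np.float64(0.17), np.int64(22)), (np.float32(-59.51275), np.float64(0.19), np.int64(22)), (np.float32(-59.877686), np.float64(0.2), np.int64(22)), (np.float32(-61.04738), np.float64(0.16), np.int64(22)), (np.float32(-61.939934), np.float64(0.15), np.int64(22))]
```

Not touching yet. Push slowly.

Request:
{"op": "arm_command", "data": {"steps": [[0,2,0,0,0],[0,4,0,0,0],[0,6,0,0,0],[0,8,0,0,0],[0,9.5,0,0,0],[0,11,0,0,0],[0,12.5,0,0,0],[0,14,0,0,0],[0,15,0,0,0],[0,16,0,0,0],[0,17,0,0,0],[0,18,0,0,0]]}}

```text
clock: 29.22
eef_pos: [545.5, 167.0, 195.5]
eef_rot: [-3.142, -0.0, -0.083]
wrist_force: [0.7, -0.1, 0.0]
finger_gap: 0.3
finger_force: 0.0
```

Request:
{"op": "arm_command", "data": {"steps": [[0,1,0,0,0],[0,2,0,0,0],[0,3,0,0,0],[0,4,0,0,0]]}}

```text
clock: 29.72
eef_pos: [549.5, 166.7, 195.4]
eef_rot: [-3.142, 0.0, -0.083]
wrist_force: [-1.0, 0.9, 0.1]
finger_gap: 0.3
finger_force: 0.2
```

```bash
python3 ball.py|sed -n '1,2p;9p'
```

```text
[([266.9, 244.5, 10.9, 18.4], 0.4)]
[([10, 0, 31, 12, 229], [260.8, 218.9]), ([28, 19, 7, 4, 19], [266.0, 235.6]), ([46, 20, 28, 6, 54], [294.0, 237.9]), ([13, 29, 7, 12, 34], [250.8, 249.4]), ([46, 41, 17, 9, 92], [289.7, 260.7]), ([18, 44, 11, 6, 35], [258.3, 261.2])]
[(np.float32(-62.508514), np.float64(-0.39), np.int64(8)), (np.float32(-62.97412), np.float64(-0.37), np.int64(8)), (np.float32(-64.13997), np.float64(-0.38), np.int64(12)), (np.float32(-64.25649), np.float64(-0.37), np.int64(12)), (np.float32(-64.38268), np.float64(-0.38), np.int64(8)), (np.float32(-64.56439), np.float64(-0.39), np.int64(10))]
```

Request:
{"op": "arm_command", "data": {"steps": [[0,-5,0,0,0],[0,-20,0,0,0],[0,-35,0,-20,0],[0,-45,0,-50,0],[0,-50,0,-90,0],[0,-50,0,-110,0],[0,-50,0,-110,0]]}}

```text
clock: 30.7
eef_pos: [499.7, 171.0, 306.6]
eef_rot: [-3.141, -0.003, -0.083]
wrist_force: [0.9, -0.6, -0.8]
finger_gap: 0.5
finger_force: 0.0
```

```bash
python3 ball.py|sed -n '1,2p;9p'
```

```text
[([267.1, 240.1, 8.8, 24.7], 0.64)]
[([28, 12, 44, 14, 151], [277.8, 234.5]), ([46, 41, 16, 9, 80], [288.9, 261.0]), ([22, 45, 7, 5, 23], [260.1, 261.8])]
[(np.float32(22.429253), np.float64(0.0), np.int64(0)), (np.float32(20.399132), np.float64(-0.01), np.int64(0)), (np.float32(19.342514), np.float64(0.01), np.int64(0)), (np.float32(17.767746), np.float64(-0.01), np.int64(2)), (np.float32(17.32988), np.float64(0.0), np.int64(2)), (np.float32(15.857201), np.float64(-0.02), np.int64(2))]
```

```bash
python3 - <<'E'
from h import *
S=imaging.camera("side");I=S["img"].astype(np.float32);o=I[...,0]-I[...,2]
h=cv2.inRange(cv2.cvtColor(S["img"],cv2.COLOR_RGB2HSV),(3,150,80),(14,255,255));N,l,st,ce=cv2.connectedComponentsWithStats(h)
print([(st[i].tolist(),ce[i].round(1).tolist()) for i in range(1,N) if 270<ce[i][0]<320 and 150<ce[i][1]<250 and st[i,4]>8])
for z in(222,230,233):print(z,proj(S,[560.4,15.8,z]))
t=np.radians(np.arange(0,90,5))
for z in(228,230):
    v=0
    for k in range(4):
        w=t+k*np.pi/2;q=proj(S,np.c_[560.4+25*np.cos(w),15.8+25*np.sin(w),0*w+z]).astype(np.float32)
        v=v+cv2.remap(o,q[:,:1],q[:,1:],cv2.INTER_LINEAR).ravel()
    print(z,dict(zip(range(0,90,5),v.round().astype(int).tolist())))
E
```

```text
[([279, 217, 28, 12, 84], [293.2, 223.5])]
222 [[291.63570022 189.59137326]]
230 [[291.56618268 187.33755741]]
233 [[291.53996182 186.48745575]]
228 {0: 146, 5: 140, 10: 107, 15: 78, 20: 61, 25: 56, 30: 50, 35: 48, 40: 47, 45: 59, 50: 71, 55: 81, 60: 78, 65: 74, 70: 70, 75: 74, 80: 97, 85: 128}
230 {0: 149, 5: 121, 10: 79, 15: 59, 20: 53, 25: 53, 30: 54, 35: 49, 40: 49, 45: 58, 50: 67, 55: 79, 60: 76, 65: 79, 70: 85, 75: 110, 80: 139, 85: 154}
```

```bash
python3 -c "
from cell import job;print(job.sign_off())"
```

```text
the job is handed in; nothing more can be done
None
```

I handed the job in at about 31 s. The cup is turned to the stop and resisted a twist back, its marks within about 2° of locked. The lever first slipped back to OFF, but now sits fully down in SLOW and never reached FAST. The final check did not confirm the cup's seated height, and I did not re-measure the other cups, though the arm stayed clear of them.

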